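Unlatch the blue calibration-gas case

ROBOT

A 7-joint arm with a two-finger parallel gripper is mounted at the origin on the work surface. World frame = base frame: x ahead of the robot, y to its left, z up, the work surface at z = 0. Lengths are in m, angles in rad, forces in N, time in s.
With the tool pointing down it reaches from about 0.425 to 0.825 m from the base axis. Payload 3.6 kg.
Tool frame: the origin (TCP) lies midway between the tips of the shut fingers; the grasp point (between the pads) lies 19 mm behind it; z points along the fingers, y is the line along which they close (so a half turn about z gives the same grasp; the last joint's range is limited). The gripper opens to 93 mm and grips with 3 to 60 N. Pads are 15 mm wide; open, the fingers measure 128 mm over their backs; the gripper's body (75 mm by 188 mm) begins 65 mm behind the grasp point.
Start: joints at [1.083, 0.615, -0.013, 1.423, 0.008, 1.103, -0.04], TCP at [0.29, -0.582, 0.192] pointing down, gripper open.
Joint ranges: [-3.12, 3.12], [-0.3, 2.06], [-1.34, 1.32], [0.26, 2.42], [-1.36, 4.5], [0.01, 1.98], [-2.84, 2.84]. Speed limits (rad/s): [2.79, 2.79, 3.14, 3.14, 3.14, 3.14, 3.14].

INTERFACE

Orientations are given as a unit quaternion [x, y, z, w].
In Python, from station import * gives the robot as it stands.
- The arm moves only by the tool jog_arm, never from a script. Its argument "targets" is a list of rows, each a list of 3 entries, a list of its own where there are three numbers: the shift along the tool's x, y, z in mm, then the turn about the tool's z in rad, then the finger opening in mm, from 0 to 93. A call has 1 to 12 rows; each row is the pose to reach, as a shift and turn from the pose commanded when the call began, along the tool's axes at that moment; what a row does not reach only later rows make up. A row lasts 1/10 s, in which the tool goes at most 50 mm and 8.59 degrees, less where a joint would pass 70% of its speed; a pose out of reach is approached as far as the arm can. A call with a gripper value outside its range is refused whole. The fingers move at their own pace and stop on an object; "newtons" is the grip in N (left out, the last holds). Time passes only in rows, so rows that repeat a pose let the fingers close. It gives the time, the measured TCP pose, the force, the opening and the grip force at its end, in the units of the state.
- observe(): the state, without advancing time (a new reading comes with each control period).
- camera(name): name is "scene" or "top" or "wrist"; returns the picture (400x640x3 uint8, red, green, blue); there is no depth.
- camera_model(name): a dict with "vertical_fov" (degrees; the focal length in pixels is half the picture's height over the tangent of half this angle, whatever the lens; pixels are square), "cx", "cy" (the principal point, pixels), "dist" ([k1, k2, p1, p2, k3] as OpenCV has them; the pictures are not rectified), "extrinsics" (4x4, takes a point from world to camera coordinates); the wrist camera has in their place "hand_eye" (4x4, takes a point from camera to tool coordinates, whose origin is the TCP and whose axes are the flange's). Camera axes: x right, y up, looking along -z (the intrinsics and any distortion apply to the point x, -y, -z); pixel columns grow to the right and rows downward; lengths in m; the calibration is good to about 2 mm. A picture is of the moment at which its call begins: read the wrist's pose just before it. camera_model takes no time and is no camera call.
- close_job(): hands the job in; it is judged then, once.
The state is a dict: "t": time; "q": joint angles; "joint_vel": joint speeds; "effort": joint torques, N m; "tcp_pos": TCP position; "tool_rot": TCP orientation; "contact_force": force on the tool from outside, world axes, zero at the start; "ft_torque": the same for the moment, N m; "grip_width": finger opening in m; "gripper_force": force on a finger pad.
Only numpy, scipy, OpenCV 4.12 (cv2) and the standard library are available. Lean on these libraries where they do the work, as an engineer would, in place of code of your own. Each camera call takes 0.05 s, during which the arm holds its last target. There are 200 camera calls.

TASK

Unlatch the blue-lidded case: push in the red button on its lid so that the silver T-handle pops out, then turn that handle clockwise (seen from above) as far as it goes, about 80 degrees. Leave the handle standing out and let go of it; do not operate the yellow-lidded case.

Things in the scene. Friction and masses are not known exactly. Their poses are not given: they have to be found in the camera images.
- blue_button_top (a point): Top centre of the red round button (28 mm across) on the blue-lidded case (260 x 160 mm, flat lid 100 mm above the bench, fixed). It stands 12 mm above the lid, 80 mm from the handle's axis, in line with the stowed bar. Travel 8 mm down: about 4 N starts it, after 2 mm it snaps in by itself, stays in and lifts the handle. z up, x towards the handle.
- blue_grip (a point): Centre of the bar of the blue case's silver T-handle, on its turning axis. The bar is 92 mm long (this point's x), 16 wide (y), 14 high (z up). Stowed, it lies flush in a recess too narrow for fingers. Popped out it is 34 mm higher, 20 mm free between lid and bar; the only thing below is a 16 mm stem at its middle. Pressing it down with about 4 N stows it again.
- blue_turn (a joint): Turn of the blue case's T-handle about its vertical axis, rad: 0 stowed and latched, growing clockwise seen from above to the stop at 1.4 (unlatched). Light friction (0.06 N m); it stays where it is left.
- yellow_grip (a point): Centre of the bar of the like T-handle on the yellow-lidded case, which is otherwise the same; to be left stowed.

How it is judged:
By the outcome, as a careful person would: the job done as asked, in the order asked, and still so for the second after the job is handed in, with the robot touching nothing.
It also fails if it takes over 42 s, if anything falls off the work surface, if the arm or the gripper's body presses on something with over 40 N, if the wrist force passes 120 N, or if a joint passes its speed limit or range.

## Working session

There is one attempt and no reset: what is moved stays moved. The work goes in short steps, Python scripts to look and compute and a tool call to move; the robot and the scene stay as the last step left them, time stands still between calls to the robot, and variables do not carry over. Pictures are saved under pics/ and viewed, at most 10 in all, crops included, and the job is handed in when it is done.

Besides the shell and the picture viewer there is one more tool, called by a JSON object that holds its "method" and its "body". jog_arm: Moves the arm, as the interface text tells. Its arguments: {"type":"object","properties":{"targets":{"type":"array","items":{"type":"array"}},"newtons":{"type":"number"}},"required":["targets"]}

```bash
mkdir -p pics
cat > h.py <<'E'
from station import *
import numpy as np, cv2
from scipy.spatial.transform import Rotation as R
def K(m):
    f=200/np.tan(np.radians(m["vertical_fov"])/2)
    return np.array([[f,0,m["cx"]],[0,f,m["cy"]],[0,0,1]]),np.array(m["dist"],float)
def T_cw(name,s=None):
    m=camera_model(name)
    if name!="wrist": return np.linalg.inv(np.array(m["extrinsics"]))
    T=np.eye(4);T[:3,:3]=R.from_quat(s["tool_rot"]).as_matrix();T[:3,3]=s["tcp_pos"]
    return T@np.array(m["hand_eye"])
def ray(name,px,z,s=None):
    k,d=K(camera_model(name));T=T_cw(name,s)
    u=cv2.undistortPoints(np.array(px,float).reshape(-1,1,2),k,d).reshape(-1,2)
    v=np.c_[u[:,0],-u[:,1],-np.ones(len(u))]@T[:3,:3].T
    o=T[:3,3]
    return o+v*((z-o[2])/v[:,2])[:,None]
def save(n,im): cv2.imwrite("pics/"+n,im[:,:,::-1])
def blobs(mask,amin=30):
    n,l,st,c=cv2.connectedComponentsWithStats(mask.astype(np.uint8))
    return [(c[i].round(1).tolist(),st[i].tolist()) for i in range(1,n) if st[i,4]>=amin]
E
python3 - <<'E'
from h import *
a=camera("top");b=camera("scene");save("top.png",a);save("scene.png",b)
s=observe();print(s)
np.save("top.npy",a);np.save("scene.npy",b)
for n in("top","scene","wrist"):print(n,camera_model(n))
E
```

```text
{'t': 0.1, 'q': array([ 1.0825222 ,  0.61583288, -0.01259674,  1.42470538,  0.00814053,
        1.10343504, -0.0403815 ]), 'joint_vel': array([-0.00083974, -0.0032661 , -0.00029367, -0.00333522,  0.0006644 ,
        0.00034894, -0.00072339]), 'effort': array([ 1.14679977e-03, -4.60045087e+01,  2.09923787e-01, -1.66246229e+01,
       -6.11445447e-02,  1.69497571e-02,  9.52469668e-05]), 'tcp_pos': array([ 0.28924345, -0.58123581,  0.19090147]), 'tool_rot': array([ 9.73453293e-01,  2.28882784e-01, -3.03864862e-04, -1.12459850e-03]), 'contact_force': array([ 0.48759013,  0.68431687, -0.31851724]), 'ft_torque': array([-0.00641852,  0.01169483, -0.05848417]), 'gripper_force': 0.0, 'grip_width': 0.09297432065027755}
top {'vertical_fov': 53.90145922205343, 'cx': 317.86094819917, 'cy': 193.4887836929811, 'dist': array([0.03217402, 0.        , 0.        , 0.        , 0.        ]), 'extrinsics': array([[ 0.02039634, -0.99792809, -0.06102055,  0.00471995],
       [ 0.99401975,  0.01369184,  0.10833871, -0.54160146],
       [-0.10727876, -0.06286535,  0.9922395 , -0.71394876],
       [ 0.        
[... 298 characters left out ...]
-0.4244394 ,  0.57697262,  0.69782074,  0.15109027],
       [ 0.41614024, -0.56016657,  0.7162686 , -1.00439345],
       [ 0.        ,  0.        ,  0.        ,  1.        ]])}
wrist {'vertical_fov': 58.73053012178649, 'cx': 321.39012576430963, 'cy': 204.0589821355598, 'dist': array([-0.0709891,  0.       ,  0.       ,  0.       ,  0.       ]), 'hand_eye': array([[-6.94897327e-05,  9.66107086e-01,  2.58141615e-01,
         7.23035129e-02],
       [ 9.99999943e-01,  1.52709213e-04, -3.02329110e-04,
         2.76802908e-04],
       [-3.31502898e-04,  2.58141579e-01, -9.66107041e-01,
        -1.93062452e-01],
       [ 0.00000000e+00,  0.00000000e+00,  0.00000000e+00,
         1.00000000e+00]])}
```

View pics/top.png

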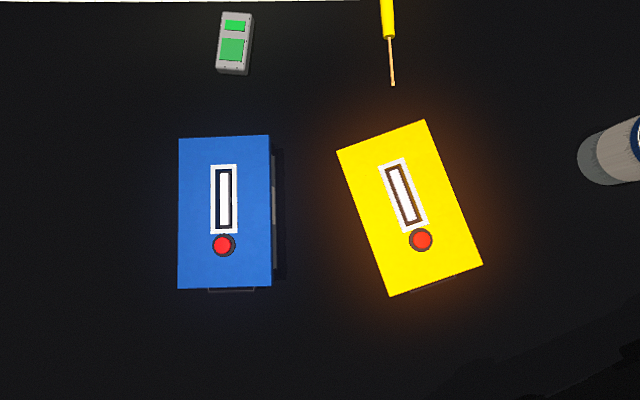

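View pics/scene.png

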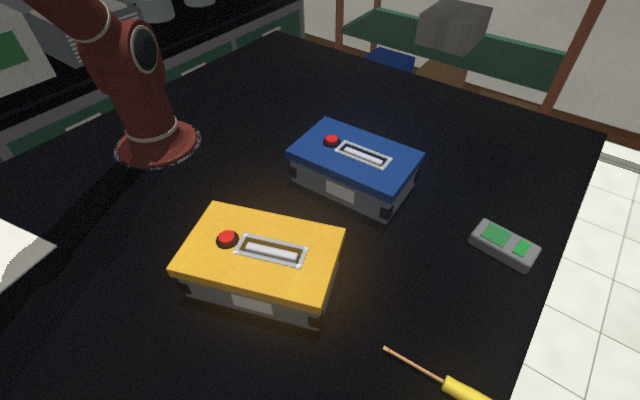

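Top view: the blue case's button is near (223,245) and its bar centre near (223,199). The yellow case, with button (421,240), is to the right. The scene view agrees: blue button (332,141), bar (363,154).

```bash
cat > m.py <<'E'
from h import *
a=np.load("top.npy").astype(int);b=np.load("scene.npy").astype(int)
for n,im in(("top",a),("scene",b)):
    r=(im[...,0]>150)&(im[...,1]<80)&(im[...,2]<80)
    w=(im.min(2)>185)
    for c,s in blobs(r,40): print(n,"red",c,s,ray(n,c,.112)[0].round(4))
    for c,s in blobs(w,60):
        if s[4]<3000: print(n,"white",c,s,ray(n,c,.10)[0].round(4))
h=cv2.cvtColor(a.astype(np.uint8),cv2.COLOR_RGB2HSV)
m=((h[...,0]>100)&(h[...,0]<125)&(h[...,1]>120)&(h[...,2]>90)).astype(np.uint8)
cs=max(cv2.findContours(m,0,2)[0],key=cv2.contourArea)
p=ray("top",cs.reshape(-1,2),.10)[:,:2].astype(np.float32)
print(cv2.minAreaRect(p))
s=observe();M=R.from_quat(s["tool_rot"]).as_matrix();print(M.round(3))
E
python3 m.py
```

```text
top red [421.3, 239.6] [413, 231, 18, 18, 241] [ 0.4594 -0.1614  0.112 ]
top red [221.8, 245.0] [214, 237, 17, 17, 215] [0.4435 0.1683 0.112 ]
top white [137.0, 0.3] [0, 0, 298, 2, 434] [0.8856 0.3491 0.1   ]
top white [403.0, 195.0] [378, 158, 51, 75, 878] [ 0.5332 -0.1342  0.1   ]
top white [224.0, 198.9] [210, 164, 27, 70, 757] [0.5222 0.172  0.1   ]
top white [402.5, 194.9] [389, 169, 28, 52, 488] [ 0.5334 -0.1333  0.1   ]
top white [223.5, 198.6] [220, 173, 9, 52, 416] [0.5227 0.1729 0.1   ]
scene red [331.3, 138.1] [326, 135, 12, 7, 65] [0.4455 0.1668 0.112 ]
scene red [226.0, 236.3] [218, 231, 17, 12, 147] [ 0.4632 -0.1639  0.112 ]
scene white [621.3, 152.1] [602, 141, 38, 24, 449] [0.9663 0.505  0.1   ]
scene white [363.0, 154.8] [345, 148, 37, 15, 118] [0.5259 0.1719 0.1   ]
scene white [11.7, 242.8] [0, 219, 38, 63, 1015] [ 0.172  -0.3828  0.1   ]
scene white [271.3, 250.4] [246, 243, 51, 16, 304] [ 0.538  -0.1345  0.1   ]
scene white [614.5, 372.3] [586, 334, 54, 66, 2698] [ 1.0298 -0.0144  0.1   ]
((0.5033614039421082, 0.1715649664402008), (0.26127544045448303, 0.16183887422084808), 2.9996302127838135)
[[ 0.895  0.446 -0.001]
 [ 0.446 -0.895  0.002]
 [-0.    -0.002 -1.   ]]
```

{"method": "jog_arm", "body": {"targets": [[[314,-157,-30],-1.7,0],[[314,-157,-30],-1.7,0],[[314,-157,-30],-1.7,0],[[314,-157,-30],-1.7,0],[[314,-157,-30],-1.7,0],[[314,-157,-30],-1.7,0],[[314,-157,-30],-1.7,0],[[314,-157,-30],-1.7,0],[[314,-157,-30],-1.7,0],[[314,-157,-30],-1.7,0],[[314,-157,-30],-1.7,0],[[314,-157,-30],-1.7,0]]}}

```text
t: 1.3
tcp_pos: [0.5002, -0.3014, 0.2213]
tool_rot: [0.469, 0.883, 0.0, -0.001]
contact_force: [0.7, 0.8, 0.7]
grip_width: 0.0025
gripper_force: 0.0
```

```bash
cat > to.py <<'E'
from h import *
import sys
def to(p,yaw):
    s=observe();M=R.from_quat(s["tool_rot"]).as_matrix()
    y0=np.arctan2(M[1,0],M[0,0]);d=(y0-np.radians(yaw)+np.pi)%(2*np.pi)-np.pi
    print("t",s["t"],"pos",s["tcp_pos"].round(4),"yaw",np.degrees(y0).round(1),"tilt",M[:,2].round(4),"q7",s["q"][6].round(2),"F",s["contact_force"].round(1))
    print("shift mm",(M.T@(np.array(p)-s["tcp_pos"])*1000).round(1),"turn",d.round(3))
if __name__=="__main__": to([float(v) for v in sys.argv[1:4]],float(sys.argv[4]))
E
python3 to.py .4435 .168 .2 183
```

```text
t 1.3 pos [ 0.5002 -0.3014  0.2213] yaw 124.1 tilt [-1.3e-03  8.0e-04 -1.0e+00] q7 0.85 F [0.7 0.8 0.7]
shift mm [420.6 216.   21.7] turn -1.029
```

{"method": "jog_arm", "body": {"targets": [[[420,216,15],-1.03,0],[[420,216,15],-1.03,0],[[420,216,15],-1.03,0],[[420,216,15],-1.03,0],[[420,216,15],-1.03,0],[[420,216,15],-1.03,0],[[420,216,15],-1.03,0],[[420,216,15],-1.03,0],[[420,216,15],-1.03,0],[[420,216,15],-1.03,0],[[420,216,15],-1.03,0],[[420,216,15],-1.03,0]]}}

```text
t: 2.5
tcp_pos: [0.4459, 0.167, 0.2066]
tool_rot: [-0.025, 1.0, -0.001, -0.0]
contact_force: [0.3, -0.8, 0.3]
grip_width: 0.0005
gripper_force: 0.0
```

```bash
cat > w.py <<'E'
from h import *
import sys
s=observe();a=camera("wrist");save(sys.argv[1],a);im=a.astype(int)
r=(im[...,0]>150)&(im[...,1]<80)&(im[...,2]<80)
for c,st in blobs(r,100): print("red",c,st,ray("wrist",c,.112,s)[0].round(4))
w=im.min(2)>185
for c,st in blobs(w,200): print("white",c,st,ray("wrist",c,float(sys.argv[2]),s)[0].round(4))
E
python3 w.py w1.png .1; python3 to.py .4435 .168 .116 183
```

```text
red [331.1, 195.5] [325, 180, 15, 32, 332] [0.4445 0.1749 0.112 ]
white [20.3, 254.9] [0, 210, 46, 88, 527] [ 0.5213 -0.1214  0.1   ]
white [4.5, 250.2] [0, 234, 14, 26, 201] [ 0.5176 -0.138   0.1   ]
t 2.55 pos [0.4462 0.166  0.2065] yaw -177.2 tilt [-8.0e-04 -1.7e-03 -1.0e+00] q7 0.81 F [-0.1 -0.3  0.1]
shift mm [ 2.5  2.3 90.5] turn -0.004
```

View pics/w1.png

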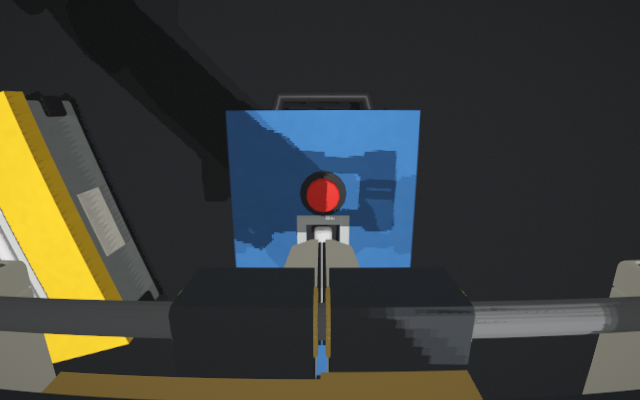

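The button's full disc is centred at about (323,195); half of it is in shadow. That puts it at about (0.444, 0.169), which agrees with the other views. Pressing it now.

{"method": "jog_arm", "body": {"targets": [[[2,2,45],0,0],[[2,2,80],0,0],[[2,2,88],0,0],[[2,2,92],0,0],[[2,2,95],0,0],[[2,2,97],0,0],[[2,2,99],0,0],[[2,2,100],0,0],[[2,2,100],0,0]]}}

```text
t: 3.45
tcp_pos: [0.4442, 0.1697, 0.1073]
tool_rot: [-0.025, 1.0, 0.0, 0.0]
contact_force: [-0.5, -0.1, 0.4]
grip_width: 0.0004
gripper_force: 0.0
```

```bash
python3 to.py .4435 .168 .16 183
```

```text
t 3.45 pos [0.4442 0.1697 0.1073] yaw -177.1 tilt [ 6.e-04  2.e-04 -1.e+00] q7 0.66 F [-0.5 -0.1  0.4]
shift mm [  0.7  -1.6 -52.7] turn -0.002
```

{"method": "jog_arm", "body": {"targets": [[[0,0,-50],0,0],[[0,0,-90],0,40],[[0,0,-90],0,40]]}}

```text
t: 3.75
tcp_pos: [0.447, 0.1723, 0.202]
tool_rot: [-0.025, 1.0, 0.002, 0.005]
contact_force: [0.6, -0.2, 1.0]
grip_width: 0.0119
gripper_force: 0.0
```

```bash
python3 - <<'E'
from h import *
b=camera("scene")
c=cv2.resize(b[80:230,230:470],None,fx=3,fy=3,interpolation=2);save("s2.png",c)
E
python3 to.py .5225 .1725 .17 183
```

```text
t 3.8 pos [0.4456 0.1708 0.1995] yaw -177.1 tilt [ 0.006   0.0021 -1.    ] q7 0.79 F [ 0.4  1.4 -0.5]
shift mm [-76.7  -2.2  29.9] turn -0.002
```

View pics/s2.png

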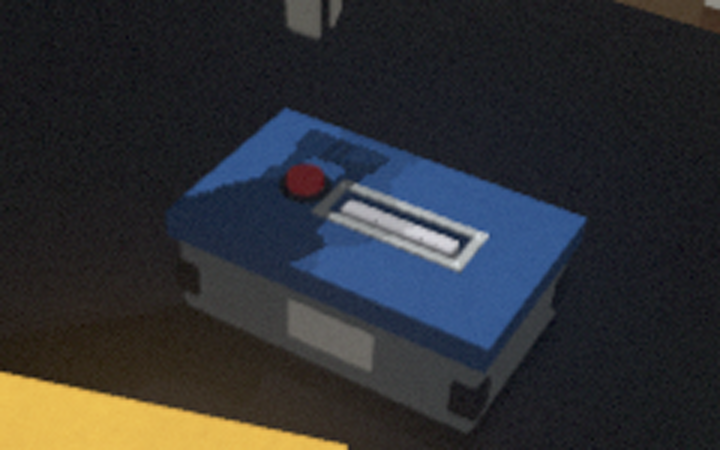

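The button is still up and the handle is still stowed, with its bar around (400,225) in this crop. There was no force at z=0.107, so I'll press again, deeper.

{"method": "jog_arm", "body": {"targets": [[[0,0,40],0,0],[[0,0,75],0,0],[[0,0,88],0,0],[[0,0,92],0,0],[[0,0,94],0,0],[[0,0,95],0,0],[[0,0,95],0,0]]}}

```text
t: 4.5
tcp_pos: [0.4447, 0.17, 0.1029]
tool_rot: [-0.025, 1.0, 0.0, 0.001]
contact_force: [-1.5, 0.5, 0.7]
grip_width: 0.0005
gripper_force: 0.0
```

```bash
python3 to.py .4435 .168 .16 183
python3 - <<'E'
from h import *
b=camera("scene")
c=cv2.resize(b[80:230,230:470],None,fx=3,fy=3,interpolation=2);save("s3.png",c)
E
```

```text
t 4.5 pos [0.4447 0.17   0.1029] yaw -177.1 tilt [ 2.e-03  7.e-04 -1.e+00] q7 0.65 F [-1.5  0.5  0.7]
shift mm [  1.2  -1.9 -57.1] turn -0.002
```

View pics/s3.png

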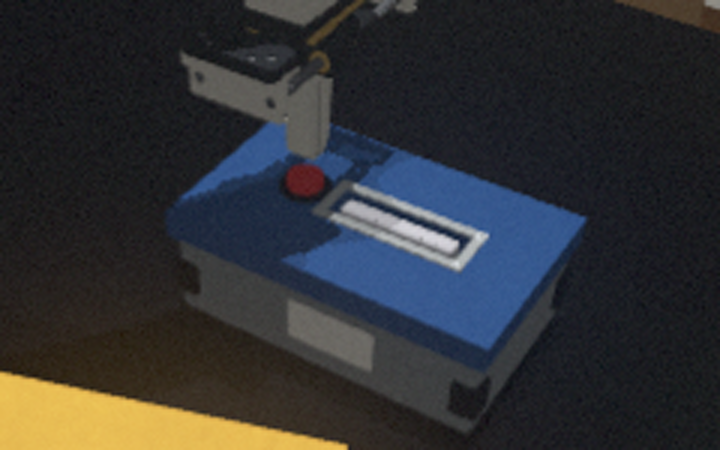

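The fingertip sits near crop (307,155), above or behind the button at (305,181). I'll check this against the projected TCP.

Run:
```python
from h import *
s=observe()
def proj(n,p):
    k,d=K(camera_model(n));q=np.linalg.inv(T_cw(n,s))@np.r_[p,1]
    return cv2.projectPoints(np.array([[q[0],-q[1],-q[2]]]),np.zeros(3),np.zeros(3),k,d)[0].ravel()
p=s["tcp_pos"]
for n in("scene","top"):
    print(n,proj(n,p),"button",proj(n,[.4445,.169,.112]), proj(n,p+[0,0,.03]))
q=(proj("scene",p)-[230,80])*3;print("crop",q, (proj("scene",p+[0,0,.012])-[230,80])*3)
a=camera("top");save("t2.png",cv2.resize(a[120:300,130:330],None,fx=3,fy=3,interpolation=2))
```

```text
scene [331.7839613 140.6100793] button [331.52143406 137.44739206] [331.95012938 129.42262861]
top [222.51458423 244.14665112] button [221.41708399 244.37253484] [216.93280822 244.51196885]
crop [305.35188389 181.83023789] [305.54809996 168.61523615]
```

View pics/t2.png

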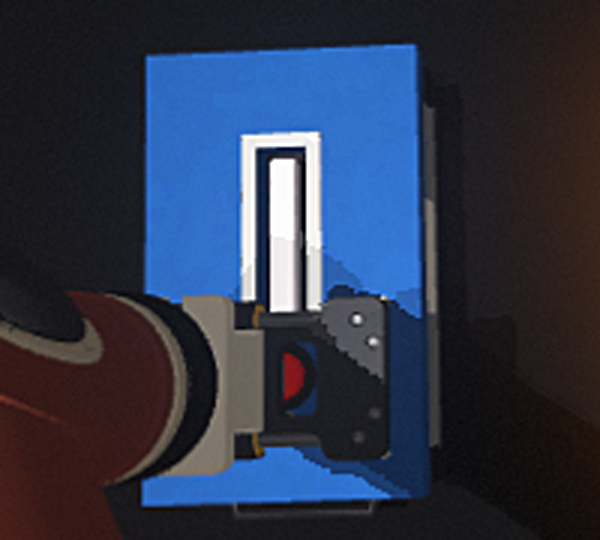

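Run:
```python
from h import *
m=camera_model("wrist");k,d=K(m);H=np.linalg.inv(np.array(m["hand_eye"]))
for x in(0,.0075):
  for z in(0,-.01,-.02,-.03):
    q=H@[x,0,z,1];print(x,z,cv2.projectPoints(np.array([[q[0],-q[1],-q[2]]]),np.zeros(3),np.zeros(3),k,d)[0].ravel().round(1))
```

```text
0 0 [321.4 236. ]
0 -0.01 [321.4 242.3]
0 -0.02 [321.4 249.2]
0 -0.03 [321.4 256.9]
0.0075 0 [321.4 223.6]
0.0075 -0.01 [321.4 229.4]
0.0075 -0.02 [321.4 235.7]
0.0075 -0.03 [321.4 242.8]
```

The wrist view also suggests the physical tips end short of the nominal TCP. I'll lower slowly and watch the force.

{"method": "jog_arm", "body": {"targets": [[[0,-2,3],0,0],[[0,-2,6],0,0],[[0,-2,8],0,0],[[0,-2,10],0,0],[[0,-2,10],0,0]]}}

```text
t: 5.1
tcp_pos: [0.4439, 0.1676, 0.0916]
tool_rot: [-0.025, 1.0, -0.0, -0.0]
contact_force: [0.9, -0.3, -0.2]
grip_width: 0.0003
gripper_force: 0.0
```

{"method": "jog_arm", "body": {"targets": [[[0,0,2],0,0],[[0,0,3],0,0],[[0,0,4],0,0],[[0,0,4],0,0]]}}

```text
t: 5.5
tcp_pos: [0.444, 0.1676, 0.0879]
tool_rot: [-0.025, 1.0, -0.0, -0.0]
contact_force: [-0.9, -0.1, -0.4]
grip_width: 0.0004
gripper_force: 0.0
```

```bash
python3 to.py .4435 .168 .08 183
python3 - <<'E'
from h import *
b=camera("scene")
c=cv2.resize(b[80:230,230:470],None,fx=3,fy=3,interpolation=2);save("s4.png",c)
E
```

```text
t 5.5 pos [0.444  0.1676 0.0879] yaw -177.1 tilt [-2.e-04 -0.e+00 -1.e+00] q7 0.63 F [-0.9 -0.1 -0.4]
shift mm [0.5 0.4 7.9] turn -0.002
```

View pics/s4.png

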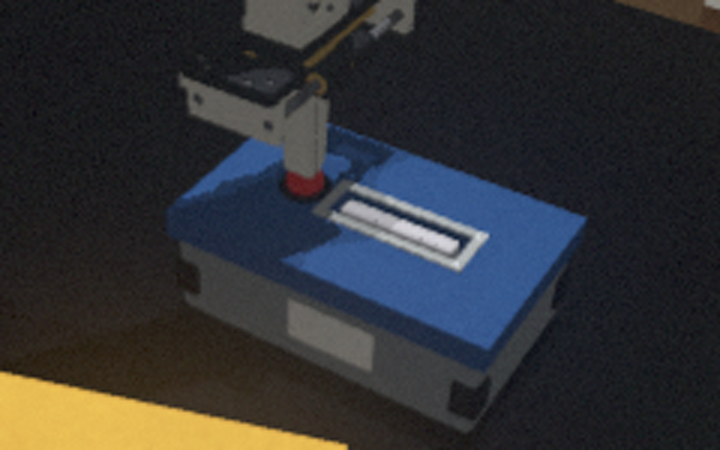

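The tip, at about (305,175) in the crop, is now right over the red button and almost touching. The real tips are therefore about 20–25 mm above the reported TCP. Going on in small steps.

{"method": "jog_arm", "body": {"targets": [[[0,0,1],0,0],[[0,0,2],0,0],[[0,0,3],0,0],[[0,0,4],0,0],[[0,0,4],0,0]]}}

```text
t: 6.05
tcp_pos: [0.444, 0.1676, 0.0838]
tool_rot: [-0.025, 1.0, 0.0, -0.0]
contact_force: [1.1, -0.2, 0.2]
grip_width: 0.0007
gripper_force: 0.0
```

{"method": "jog_arm", "body": {"targets": [[[0,0,1],0,0],[[0,0,2],0,0],[[0,0,3],0,0],[[0,0,3],0,0]]}}

```text
t: 6.45
tcp_pos: [0.444, 0.1676, 0.0808]
tool_rot: [-0.025, 1.0, -0.0, -0.0]
contact_force: [-0.3, -0.0, -0.4]
grip_width: 0.0005
gripper_force: 0.0
```

Run:
```python
from h import *
b=camera("scene").astype(int)[80:230,230:470]
r=(b[...,0]>110)&(b[...,1]<70)&(b[...,2]<70);w=b.min(2)>150
print(blobs(r,15));print(blobs(w,40));print(observe()["contact_force"])
```

```text
[]
[([134.9, 62.4], [115, 54, 39, 17, 169]), ([147.0, 81.8], [125, 75, 38, 15, 111])]
[0.07046813 0.15316527 0.43141521]
```

The white bar now appears at crop (405,187), about 38 crop px higher than before, so the handle has popped out. The force is back to zero. Raising and moving over the handle.

{"method": "jog_arm", "body": {"targets": [[[0,0,-40],0,0],[[0,0,-70],0,0],[[-40,0,-70],0,50],[[-79,0,-70],0,50],[[-79,0,-70],0,50],[[-79,0,-70],0,50]]}}

```text
t: 7.1
tcp_pos: [0.5228, 0.1714, 0.1504]
tool_rot: [-0.025, 1.0, 0.0, -0.001]
contact_force: [-0.5, 0.1, -0.1]
grip_width: 0.0278
gripper_force: 0.0
```

```bash
python3 to.py .523 .1725 .082 183; python3 w.py w2.png .134
```

```text
t 7.1 pos [0.5228 0.1714 0.1504] yaw -177.2 tilt [-1.4e-03  2.0e-04 -1.0e+00] q7 0.79 F [-0.5  0.1 -0.1]
shift mm [-0.4  1.  68.4] turn -0.003
white [50.6, 156.1] [19, 118, 63, 81, 2340] [0.4858 0.0024 0.134 ]
white [327.9, 145.2] [288, 128, 70, 56, 1602] [0.4723 0.1728 0.134 ]
white [322.2, 232.7] [293, 155, 60, 140, 4107] [0.5266 0.1721 0.134 ]
white [273.1, 265.2] [255, 240, 35, 59, 1089] [0.5503 0.1417 0.134 ]
white [369.8, 264.5] [353, 240, 37, 58, 1094] [0.5468 0.2037 0.134 ]
white [571.3, 324.6] [539, 315, 70, 21, 1124] [0.5879 0.3521 0.134 ]
```

View pics/w2.png

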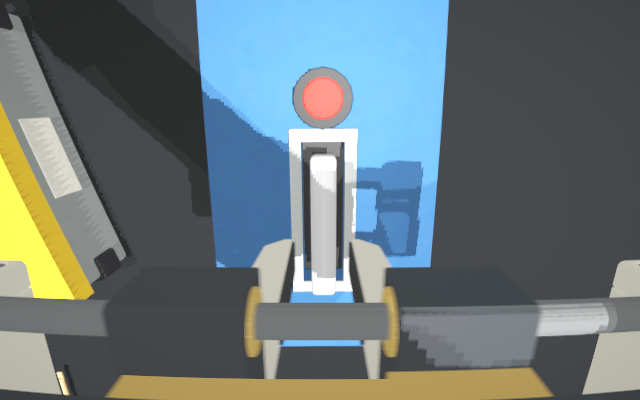

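The bar stands out, centred between the open fingers (column 322, rows 155–295), and the button is in. Descending and gripping.

{"method": "jog_arm", "body": {"targets": [[[-1,1,30],0,50],[[-1,1,50],0,50],[[-1,1,60],0,50],[[-1,1,66],0,50],[[-1,1,68],0,50],[[-1,1,68],0,50]], "newtons": 20}}

```text
t: 7.75
tcp_pos: [0.5241, 0.1729, 0.0835]
tool_rot: [-0.025, 1.0, 0.0, 0.0]
contact_force: [-0.4, 0.3, 0.0]
grip_width: 0.0501
gripper_force: 0.0
```

```bash
python3 to.py .524 .1722 .082 183
python3 - <<'E'
from h import *
b=camera("scene")
save("s5.png",cv2.resize(b[80:230,230:470],None,fx=3,fy=3,interpolation=2))
E
```

```text
t 7.75 pos [0.5241 0.1729 0.0835] yaw -177.1 tilt [ 8.e-04  4.e-04 -1.e+00] q7 0.72 F [-0.4  0.3  0. ]
shift mm [ 0.1 -0.7  1.5] turn -0.002
```

View pics/s5.png

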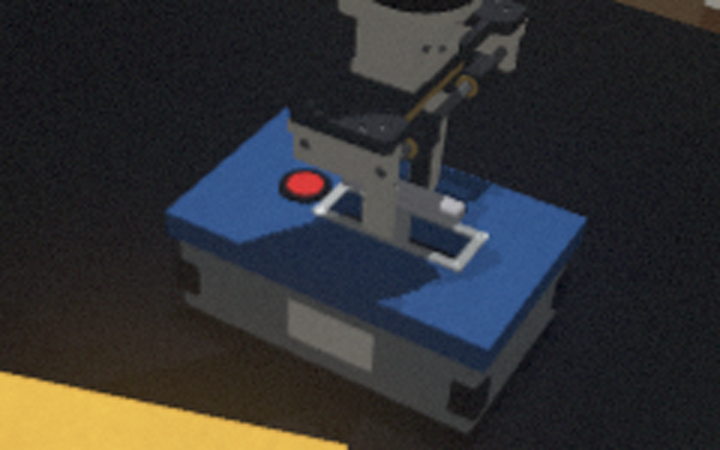

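The fingers straddle the bar at its middle, so I'm closing.

{"method": "jog_arm", "body": {"targets": [[[0,0,0],0,10],[[0,0,0],0,10],[[0,0,0],0,10],[[0,0,0],0,10],[[0,0,0],0,10]], "newtons": 15}}

```text
t: 8.3
tcp_pos: [0.524, 0.1726, 0.0831]
tool_rot: [-0.025, 1.0, -0.0, 0.0]
contact_force: [-0.3, 0.4, 0.7]
grip_width: 0.0161
gripper_force: 15.0
```

{"method": "jog_arm", "body": {"targets": [[[0,0,0],0.08,10],[[0,0,0],0.18,10],[[0,0,0],0.28,10],[[0,0,0],0.38,10],[[0,0,0],0.48,10],[[0,0,0],0.58,10],[[0,0,0],0.68,10],[[0,0,0],0.78,10],[[0,0,0],0.8,10]]}}

```text
t: 9.2
tcp_pos: [0.5241, 0.1728, 0.0831]
tool_rot: [0.366, 0.93, 0.0, 0.0]
contact_force: [0.2, -0.3, -0.6]
grip_width: 0.0158
gripper_force: 15.0
```

```bash
python3 to.py .524 .1726 .083 102.4;python3 -c "
from h import *;s=observe();print(s['ft_torque'],s['grip_width'],s['q'].round(2))"
```

```text
t 9.2 pos [0.5241 0.1728 0.0831] yaw 137.0 tilt [ 6.e-04 -1.e-04 -1.e+00] q7 0.08 F [ 0.2 -0.3 -0.6]
shift mm [-0.  -0.2  0.1] turn 0.604
[-0.01959656 -0.19583913  0.06625647] 0.0157852928994171 [-0.06  0.64 -0.47  1.83  0.4   0.77  0.08]
```

Turning smoothly. Finishing to the stop, with slight overtravel.

{"method": "jog_arm", "body": {"targets": [[[0,0,0],0.1,10],[[0,0,0],0.2,10],[[0,0,0],0.3,10],[[0,0,0],0.4,10],[[0,0,0],0.5,10],[[0,0,0],0.56,10],[[0,0,0],0.61,10],[[0,0,0],0.64,10],[[0,0,0],0.64,10]]}}

```text
t: 10.1
tcp_pos: [0.5242, 0.173, 0.0831]
tool_rot: [0.639, 0.769, 0.0, 0.0]
contact_force: [1.1, 0.0, -0.8]
grip_width: 0.016
gripper_force: 15.3
```

```bash
python3 to.py .524 .1726 .083 102.4;python3 -c "
from h import *;s=observe();print(s['ft_torque'],s['grip_width'],s['q'].round(2))"
```

```text
t 10.1 pos [0.5242 0.173  0.0831] yaw 100.5 tilt [ 7.e-04  2.e-04 -1.e+00] q7 -0.41 F [ 1.1  0.  -0.8]
shift mm [-0.3 -0.3  0.1] turn -0.033
[ 0.02345401 -0.25508354  0.28710261] 0.016043369460079674 [-0.17  0.61 -0.29  1.83  0.25  0.73 -0.41]
```

The torque has risen to 0.29 N m after 82° of tool turn, so it is at the stop. Releasing and rising.

{"method": "jog_arm", "body": {"targets": [[[0,0,0],0,50],[[0,0,0],0,50],[[0,0,0],0,50],[[0,0,0],0,50],[[0,0,-15],0,50],[[0,0,-40],0,50],[[0,0,-80],0,50],[[0,0,-120],0,50],[[0,0,-120],0,50]]}}

```text
t: 11.0
tcp_pos: [0.5274, 0.1745, 0.2087]
tool_rot: [0.64, 0.768, 0.005, 0.003]
contact_force: [0.4, -0.4, 0.5]
grip_width: 0.0503
gripper_force: 0.0
```

Run:
```python
from h import *
print(observe()["tcp_pos"],observe()["grip_width"])
b=camera("scene")
save("s6.png",cv2.resize(b[80:280,150:470],None,fx=2.4,fy=2.4,interpolation=2))
```

```text
[0.5274153  0.17449804 0.20869515] 0.05031772946855898
```

View pics/s6.png

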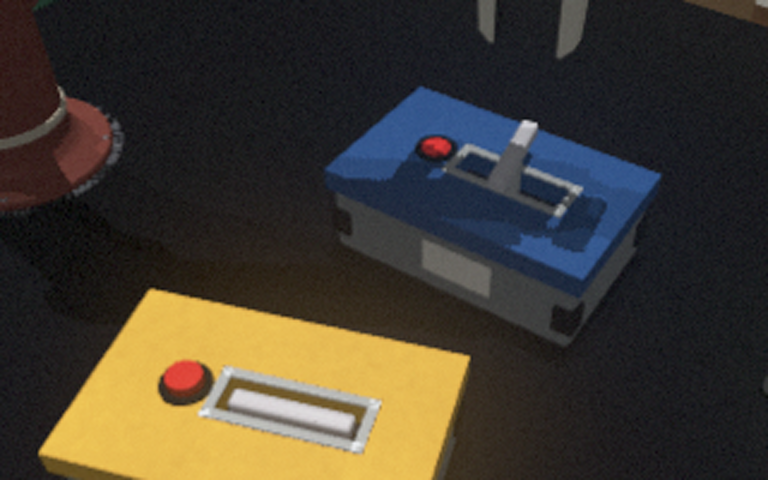

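The blue handle stands out, turned crosswise, with its bar from crop (527,123) to (507,185). The gripper is clear and the yellow case is untouched. I'll check the angle, then hand in.

Run:
```python
from h import *
p=ray("scene",np.array([[527,125],[505,180]])/2.4+[150,80],.134)
d=p[0]-p[1];a=np.degrees(np.arctan2(d[1],d[0]));print(p.round(3),np.linalg.norm(d),a,"turn",183-a)
if 74<183-a<92 or 74<a<0: print(close_job())
```

```text
[[0.517 0.209 0.134]
 [0.543 0.131 0.134]] 0.08159020291716694 108.71157779292133 turn 74.28842220707867
the job is handed in; nothing more can be done
None
```

The blue case's button is pushed in and its handle has popped out and been turned clockwise until the torque rose at the stop (about 82° of gripper turn; a rough camera check read 74°); it is let go and standing out, the yellow case is untouched, and the job was handed in at about 11 s.

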